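Draw a blue tile coaster from its dispenser

TASK

Pull the bottom blue tile out through the front slot of its bamboo dispenser, so that the other blue tiles drop down by one and stay stacked inside. Then lay the pulled tile flat and lengthwise in the middle of the dark wooden tray; set it down, do not let it fall from a height.

Things in the scene. Friction and masses are not known exactly. Their poses are not given: they have to be found in the camera images.
- blue_bottom_center (a point): Centre of the bottom blue ceramic tile (120 x 48 x 8 mm, 90 g). x along its length, y along its width, z up. At the start it lies flat, centre 24 mm above the shelf; about 40 mm of its front (-x) end stands out of the slot in free air (underside 20 mm above the shelf), to be gripped across its 48 mm width from above. It slides out along its own -x with a few newtons.
- blue_top_center (a point): Centre of the topmost of the four blue tiles (same size) stacked in the same dispenser; 48 mm above the shelf at the start, 40 mm once the bottom tile is gone and the stack has dropped by one. Same axes as the other tile.
- blue_dispenser: Bamboo dispenser of the blue tiles, fixed: open-topped box 136 (x) x 64 (y) x 54 mm high, walls 6 mm, floor 20 mm thick. Origin: centre of underside; z up; the slot faces -x, is 11.5 mm high and lets only the bottom tile pass. That tile is wholly out when its centre is beyond x = -128 mm and the tile is then free. A like dispenser of white tiles nearby is not used.
- tray: Dark wooden tray, fixed to the shelf, 180 (x) x 130 (y) x 14 mm high, walls and floor 5 mm thick, empty. Origin: centre of its underside, on the shelf; x along its length, z up. A tile lying flat in it has its centre 9 mm above the shelf.

How it is judged:
On the way:
1. the bottom blue tile is wholly out of the front slot (x of blue_bottom_center in the frame of blue_dispenser below -0.128 m and z of blue_top_center in the frame of blue_dispenser below 0.044 m).
At the end, for the whole second after the job is handed in: The pulled tile lies flat and still on the tray floor, centre within 20 mm of the tray's middle, length within 15 degrees of the tray's; the top blue tile lies level in its dispenser, 8 mm (within 4) lower than at the start and within 12 mm of the dispenser's middle front to back (horizontal distance between blue_bottom_center and tray below 0.02 m and angle between the x axis of blue_bottom_center and the x axis of tray, either way round below 0.26 rad and z of blue_bottom_center in the frame of tray below 0.014 m and angle between blue_bottom_center's own z axis and vertical below 0.08 rad and linear speed of blue_bottom below 0.02 m/s and z of blue_top_center in the frame of blue_dispenser between 0.036 and 0.044 m and x of blue_top_center in the frame of blue_dispenser between -0.012 and 0.012 m and angle between blue_top_center's own z axis and vertical below 0.1 rad); the robot touches nothing.
It fails at once if the tile is let go more than about 25 mm above the tray's floor (horizontal distance between blue_bottom_center and tray below 0.1 m and z of blue_bottom_center in the frame of tray above 0.036 m and contact force between blue_bottom and the fingers below 0.05 N).
It also fails if it takes over 40 s, if anything falls off the work surface, if the arm or the gripper's body presses on something with over 40 N, if the wrist force passes 120 N, or if a joint passes its speed limit or range.

ROBOT

A 6-joint arm with a two-finger parallel gripper is mounted at the origin on the work surface. World frame = base frame: x ahead of the robot, y to its left, z up, the work surface at z = 0. Lengths are in m, angles in rad, forces in N, time in s.
With the tool pointing down it reaches from about 0.275 to 0.85 m from the base axis. Payload 5.2 kg.
Tool frame: the origin (TCP) lies between the finger pads; the fingertips stand 8 mm ahead of it and the grasp point (between the pads) lies 11 mm behind it (arm.nose_length is the distance from the TCP to the fingertips, in m); z points along the fingers, y is the direction in which the jaws open and shut (so a half turn about z gives the same grasp; the last joint's range is limited). The gripper opens to 85 mm and grips with 20 to 120 N. Pads are 22 mm wide; open, the fingers measure 114 mm over their backs; the gripper's body (76 mm by 85 mm) begins 54 mm behind the grasp point. The pads swing forward as they close: fully open they stand 13 mm farther back than shut.
Start: joints at [0.927, 0.259, 1.535, -0, 1.348, -0.203], TCP at [0.235, 0.497, 0.239] pointing down, gripper open.
Joint ranges: [-3.14, 3.14], [-0.91, 2.08], [0.19, 2.58], [-1.22, 4.36], [0.22, 2.71], [-3.12, 3.12]. Speed limits (rad/s): [2.57, 2.57, 3.14, 3.14, 3.14, 3.14].

INTERFACE

Orientations are given as a unit quaternion [x, y, z, w].
In Python, from bench import arm gives the robot as it stands.
- The arm moves only by the tool apply_moves, never from a script. Its arguments are lists of equal length, an entry for each row: "linear": the shift along the tool's x, y, z in m, a list of three; "angular": the turn, a rotation vector about the tool's x, y, z in rad, a list of three. A call has 1 to 20 rows; each row shifts and turns the commanded pose from where the row before left it, along the tool's axes as they then stand; what a row does not reach is not made up. A row lasts 1/12 s, in which the tool goes at most 41.7 mm and 7.16 degrees, less where a joint would pass 70% of its speed; a pose out of reach is approached as far as the arm can. A call is refused whole if a number of a shift passes 0.0417 or a number of a turn 0.125, either way. A call with a gripper value outside its range is refused whole. "fingers" is the opening, from 0 (shut) to 1 (fully open), set as the call begins (left out, the last holds). The fingers move at their own pace and stop on an object; "grip_force" is the grip in N (left out, the last holds). Time passes only in rows, so rows that do not move let the fingers close. It gives the time, the measured TCP pose, the force and the opening at its end, in the units of the state.
- arm.get_state(): the state, without advancing time (a new reading comes with each control period).
- arm.grab_frame(name): name is "side" or "top"; returns a dict with "color" (384x512x3 uint8, red, green, blue), "fx", "fy", "cx", "cy" (pixels), "k1" (the pictures are not rectified: a ray, as slopes to the right and down, at radius r is drawn at 1 + k1 r^2 times it, then the intrinsics apply), "extrinsics" (4x4, takes a point from camera to world coordinates). Camera axes: x right, y down, z forward; pixel columns grow to the right and rows downward; lengths in m; the calibration is good to about 2 mm. A picture is of the moment at which its call begins. There is no depth.
- arm.finish_job(): hands the job in, once; it reports no verdict.
The state is a dict: "clock": time; "q": joint angles; "joint_velocities": joint speeds; "joint_efforts": joint torques, N m; "position": TCP position; "tool_rot": TCP orientation; "contact_force": force on the tool from outside, world axes, zero at the start; "ft_torque": the same for the moment, N m; "gripper_width": opening from 0.0 (shut) to 1.0 (fully open).
Only numpy, scipy, OpenCV 4.12 (cv2) and the standard library are available. Lean on these libraries where they do the work, as an engineer would, in place of code of your own. Each camera call takes 0.05 s, during which the arm holds its last target.

## Working session

There is one attempt and no reset: what is moved stays moved. The work goes in short steps, Python scripts to look and compute and a tool call to move; the robot and the scene stay as the last step left them, time stands still between calls to the robot, and variables do not carry over. Pictures are saved under pics/ and viewed, and the job is handed in when it is done.

Besides the shell and the picture viewer there is one more tool, called after "Call:" by a JSON object that holds its "method" and its "body", one argument or row to a line. apply_moves: Moves the arm, as the interface text tells. Its arguments: {"type":"object","properties":{"linear":{"type":"array"},"angular":{"type":"array"},"fingers":{"type":"number"},"grip_force":{"type":"number"}},"required":["linear","angular"]}

```bash
mkdir -p pics
python3 - <<'E'
from bench import arm
import cv2,pickle
s=arm.get_state();print(s, arm.nose_length)
for n in("side","top"):
    f=arm.grab_frame(n);pickle.dump(f,open(n+"0.pkl","wb"))
    cv2.imwrite(f"pics/{n}0.png",f["color"][:,:,::-1])
    print({k:v for k,v in f.items() if k!="color"})
E
```

```text
{'clock': 0.0, 'q': array([ 9.27255425e-01,  2.59326942e-01,  1.53609448e+00, -2.43021678e-05,
        1.34801118e+00, -2.02841006e-01]), 'joint_velocities': array([-0.00014041,  0.0002958 ,  0.00098563,  0.00044292,  0.00074534,
       -0.00032542]), 'joint_efforts': array([ 2.99695799e-03, -4.46020675e+01, -2.90579957e+01,  2.94465201e-05,
        1.13245397e-02, -2.68392135e-06]), 'position': array([0.23430072, 0.49701826, 0.23847876]), 'tool_rot': array([ 2.18568400e-01,  9.75821197e-01, -8.43685814e-04, -3.67005941e-04]), 'contact_force': array([ 0.10164186, -0.2944835 ,  0.08672902]), 'ft_torque': array([0.04102374, 0.06413335, 0.01125743]), 'gripper_width': 0.9944182798809847} 0.008
{'fx': 427.5556084808252, 'fy': 427.5556084808252, 'cx': 260.4031949993985, 'cy': 197.43457895019262, 'k1': -0.09167695885098014, 'extrinsics': array([[-0.78924547, -0.48968406,  0.37054163,  0.30886361],
       [-0.61387846,  0.6137888 , -0.49640361,  0.4247958 ],
       [ 0.01564663, -0.61925183, -0.78503653,  0.73200124],
       [ 0.        ,  0.        ,  0.        ,  1.        ]])}
{'fx': 433.37813788866004, 'fy': 433.37813788866004, 'cx': 252.8708243279454, 'cy': 189.00668017175, 'k1': 0.02517930599755571, 'extrinsics': array([[ 0.01685359, -0.97289907,  0.23061515,  0.44931946],
       [-0.99985544, -0.01691738,  0.00170087, -0.01743957],
       [ 0.00224663, -0.23061048, -0.97304355,  0.82062264],
       [ 0.        ,  0.        ,  0.        ,  1.        ]])}
```

View pics/side0.png

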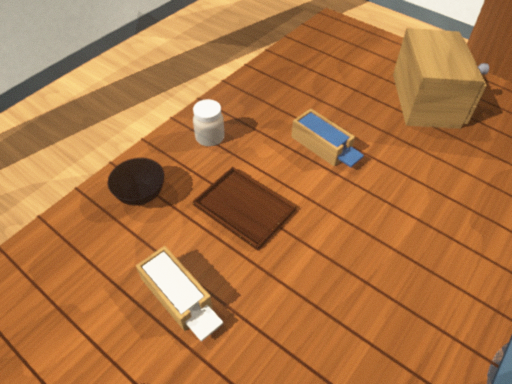

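View pics/top0.png

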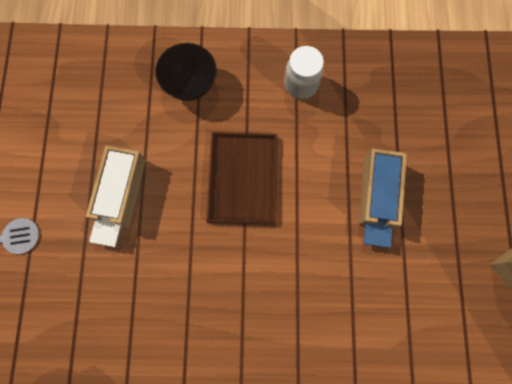

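The side view shows the blue dispenser at about (325,135), with its tile tongue at (350,157), and the tray at about (245,207). In the top view they are at (384,190), tongue (379,236), and (243,179). Next I measure them by colour masks.

```bash
cat > h.py <<'E'
import numpy as np,cv2
def ray(f,px):
    K=np.array([[f["fx"],0,f["cx"]],[0,f["fy"],f["cy"]],[0,0,1.]])
    u=cv2.undistortPoints(np.array(px,float).reshape(-1,1,2),K,np.array([f["k1"],0,0,0.])).reshape(-1,2)
    d=np.c_[u,np.ones(len(u))]@f["extrinsics"][:3,:3].T
    return f["extrinsics"][:3,3],d
def onplane(f,px,z):
    o,d=ray(f,px); return o+d*((z-o[2])/d[:,2])[:,None]
def blobs(mask,n,roi):
    m=np.zeros_like(mask);x0,y0,x1,y1=roi;m[y0:y1,x0:x1]=mask[y0:y1,x0:x1]
    c,_=cv2.findContours(m,cv2.RETR_EXTERNAL,cv2.CHAIN_APPROX_NONE)
    return sorted(c,key=cv2.contourArea)[::-1][:n]
def blue(f):
    h=cv2.cvtColor(f["color"],cv2.COLOR_RGB2HSV)
    return cv2.inRange(h,(95,90,40),(125,255,255))
def rect(P):
    r=cv2.minAreaRect((P[:,:2]*1000).astype(np.float32)); return r, cv2.boxPoints(r)
E
python3 - <<'E'
from h import *;import pickle
for n,roi,tr in(("top",(340,130,430,270),(195,120,295,240)),("side",(270,90,380,180),(180,155,310,260))):
    f=pickle.load(open(n+"0.pkl","rb"))
    for i,c in enumerate(blobs(blue(f),3,roi)):
        if cv2.contourArea(c)<20: continue
        for z in (0.052,0.028):
            r,b=rect(onplane(f,c.reshape(-1,2),z)); print(n,i,z,cv2.contourArea(c),r)
            if z==(.052,.028)[min(i,1)]: print(b.round(1).tolist())
    h=cv2.cvtColor(f["color"],cv2.COLOR_RGB2HSV)
    m=cv2.inRange(h,(0,0,0),(180,255,105))
    m=cv2.morphologyEx(m,cv2.MORPH_OPEN,np.ones((5,5)))
    for c in blobs(m,1,tr):
        for z in (0.014,0.005):
            r,b=rect(onplane(f,c.reshape(-1,2),z)); print(n,"tray",z,r)
    im=f["color"][:,:,::-1].copy(); im[m>0]=(0,255,0); im[blue(f)>0]=(0,0,255)
    x0,y0,x1,y1=(180,90,440,280) if n=="top" else (170,90,390,270)
    cv2.imwrite(f"pics/m_{n}.png",cv2.resize(np.vstack([im[y0:y1,x0:x1]]),None,fx=3,fy=3,interpolation=0))
E
```

```text
top 0 0.052 1509.5 ((639.930908203125, -257.6762390136719), (46.1959114074707, 120.13606262207031), 82.3587646484375)
[[577.2999877929688, -272.6000061035156], [696.4000244140625, -288.6000061035156], [702.5, -242.8000030517578], [583.5, -226.8000030517578]]
top 0 0.028 1509.5 ((645.8828125, -265.1775207519531), (47.63838195800781, 123.88732147216797), 82.35874938964844)
top 1 0.052 462.5 ((553.06982421875, -238.75778198242188), (44.146690368652344, 40.48643493652344), 86.69464111328125)
top 1 0.028 462.5 ((556.3093872070312, -245.66839599609375), (45.52516174316406, 41.750587463378906), 86.6946029663086)
[[534.2000122070312, -267.20001220703125], [575.7999877929688, -269.6000061035156], [578.5, -224.10000610351562], [536.7999877929688, -221.6999969482422]]
top tray 0.014 ((661.7899780273438, -0.5708541870117188), (139.6193389892578, 185.90457153320312), 89.03861236572266)
top tray 0.005 ((664.16064453125, -0.38263702392578125), (141.17715454101562, 187.97886657714844), 89.03861236572266)
side 0 0.052 559.0 ((640.0179443359375, -258.159423828125), (41.38054275512695, 118.387985229492
[... 178 characters left out ...]
25, -282.26373291015625), (42.84104537963867, 122.56641387939453), 82.08990478515625)
side 1 0.052 211.5 ((546.94189453125, -221.66566467285156), (49.01980209350586, 38.30512619018555), 82.48914337158203)
side 1 0.028 211.5 ((555.3446655273438, -244.48190307617188), (50.749916076660156, 39.65705871582031), 82.48914337158203)
[[532.4000244140625, -267.0], [571.7000122070312, -272.20001220703125], [578.2999877929688, -221.89999389648438], [539.0, -216.6999969482422]]
side tray 0.014 ((601.9783935546875, 35.11857604980469), (166.36968994140625, 94.6077880859375), 43.3600959777832)
side tray 0.005 ((605.652587890625, 30.234046936035156), (168.45510864257812, 95.79368591308594), 43.3600959777832)
```

View pics/m_top.png

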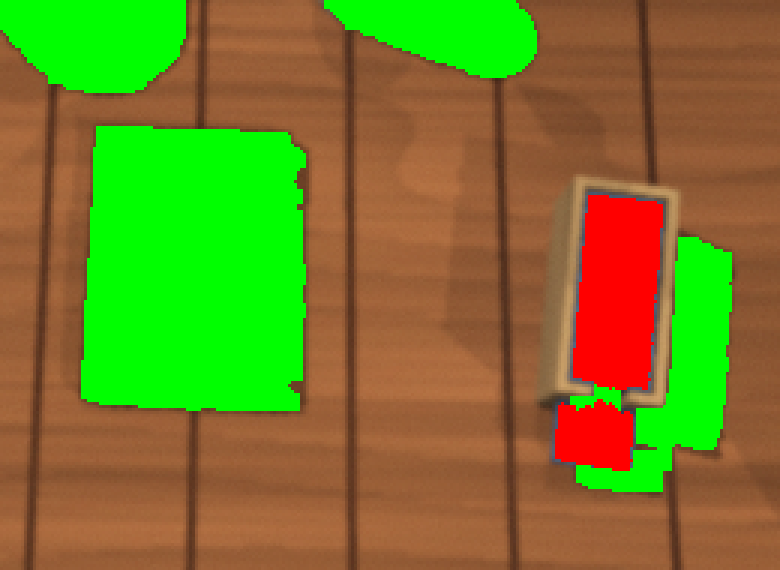

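View pics/m_side.png

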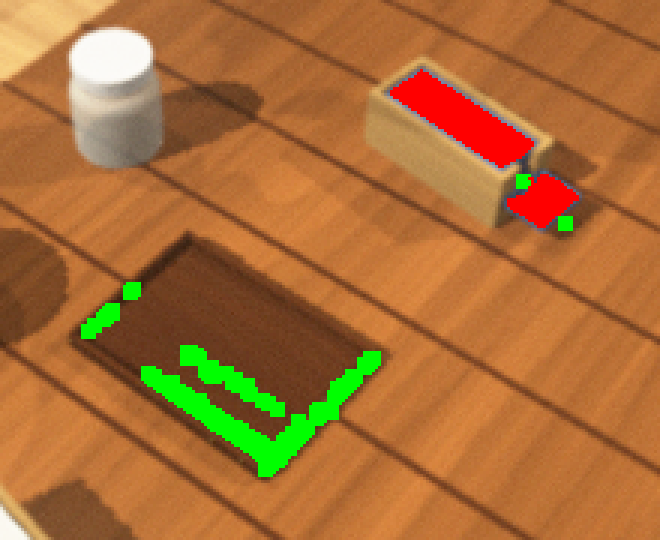

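The masks cover the blue tiles well. The tray edges are less certain, because the wood and its shadow mix, so I zoom in on the tray.

Run:
```python
from h import *;import pickle
for n,(x0,y0,x1,y1) in(("top",(195,118,295,238)),("side",(185,160,305,255))):
    f=pickle.load(open(n+"0.pkl","rb"));im=f["color"][y0:y1,x0:x1,::-1]
    im=cv2.resize(im,None,fx=5,fy=5,interpolation=cv2.INTER_CUBIC)
    cv2.imwrite(f"pics/t_{n}.png",cv2.convertScaleAbs(im,alpha=1.6))
```

```text
(no output)
```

View pics/t_top.png

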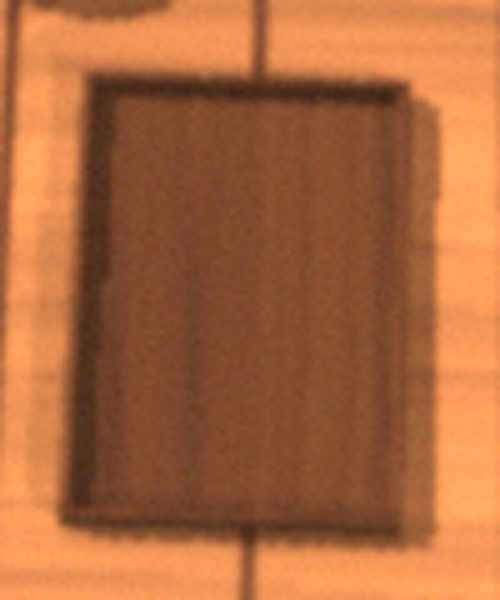

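View pics/t_side.png

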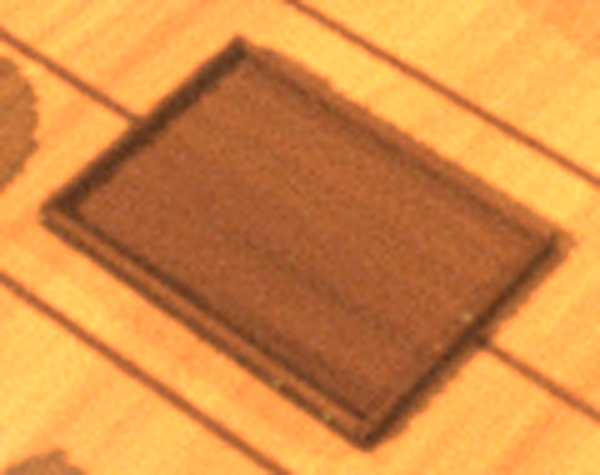

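In the zoomed views the tray rim corners are at (93,75), (408,85), (401,527) and (65,518) in the top view. In the side view they are at (240,42), (558,238), (370,437) and (45,210).

Run:
```python
from h import *;import pickle
for n,off,P in(("top",(195,118),[(93,75),(408,85),(401,527),(65,518)]),("side",(185,160),[(45,210),(240,42),(558,238),(370,437)])):
    f=pickle.load(open(n+"0.pkl","rb"))
    W=onplane(f,np.array(P)/5-.4+off,.014)[:,:2]*1000
    print(n,W.round(1).tolist(),W.mean(0),rect(W)[0])
    for i in range(4):
        d=W[(i+1)%4]-W[i]; print(np.linalg.norm(d).round(1),np.degrees(np.arctan2(d[1],d[0])).round(1))
from scipy.spatial.transform import Rotation as R
from bench import arm
s=arm.get_state();print(R.from_quat(s["tool_rot"]).as_matrix().round(4),s["clock"])
```

```text
top [[753.4, 64.1], [751.5, -60.1], [575.6, -58.3], [576.9, 68.0]] [664.34735067   3.40475632] ((664501.6875, 3901.49609375), (126263.6484375, 176587.4375), 89.40172576904297)
124.3 -90.9
175.9 179.4
126.3 89.4
176.6 -1.2
side [[751.6, 68.0], [748.9, -56.9], [572.7, -55.6], [574.5, 70.8]] [661.95173116   6.5797749 ] ((662187.6875, 6364.1875), (126338.859375, 177174.15625), 89.20516967773438)
125.0 -91.2
176.2 179.6
126.3 89.2
177.2 -0.9
[[-9.044e-01  4.267e-01 -1.000e-03]
 [ 4.267e-01  9.044e-01 -1.300e-03]
 [ 3.000e-04 -1.600e-03 -1.000e+00]] 0.1
```

Call:
{"method": "apply_moves", "body": {
  "linear": [
    [0,0,0],
    [0,0,0],
    [0,0,0],
    [0,0,0],
    [0,0,0]
  ],
  "angular": [
    [0,0,-0.1],
    [0,0,-0.1],
    [0,0,-0.107],
    [0,0,0],
    [0,0,0]
  ],
  "fingers": 0.8,
  "grip_force": 60
}}

```text
clock: 0.52
position: [0.2345, 0.4973, 0.2389]
tool_rot: [0.068, 0.998, -0.0, -0.0]
contact_force: [-0.9, 0.1, 0.4]
gripper_width: 0.802
```

```bash
cat > g.py <<'E'
import sys
from h import *
from bench import arm
from scipy.spatial.transform import Rotation as R
def st(tgt=None):
    s=arm.get_state();M=R.from_quat(s["tool_rot"]).as_matrix()
    print("t",round(s["clock"],2),"p",s["position"].round(4),"yaw_y",np.degrees(np.arctan2(M[1,1],M[0,1])).round(2),"z",M[:,2].round(4),"F",s["contact_force"].round(2),"g",round(s["gripper_width"],3))
    if tgt is not None: print("tool-delta",((np.array(tgt)-s["position"])@M).round(4))
if __name__=="__main__": st([float(v) for v in sys.argv[1:]] or None)
E
python3 g.py 0.5498 -0.2459 0.12
```

```text
t 0.52 p [0.2345 0.4973 0.2389] yaw_y 82.15 z [-5.e-04 -6.e-04 -1.e+00] F [-0.87  0.06  0.44] g 0.802
tool-delta [-0.4138 -0.6931  0.1192]
```

Call:
{"method": "apply_moves", "body": {
  "linear": [
    [-0.018,-0.03,0.003],
    [-0.018,-0.03,0.003],
    [-0.018,-0.03,0.003],
    [-0.018,-0.03,0.003],
    [-0.018,-0.03,0.003],
    [-0.018,-0.03,0.003],
    [-0.018,-0.03,0.003],
    [-0.018,-0.03,0.003],
    [-0.018,-0.03,0.003],
    [-0.018,-0.03,0.003],
    [-0.018,-0.03,0.003],
    [-0.018,-0.03,0.003],
    [-0.018,-0.03,0.003],
    [-0.018,-0.03,0.003],
    [-0.018,-0.03,0.003],
    [-0.018,-0.03,0.003],
    [-0.018,-0.03,0.003],
    [-0.018,-0.03,0.003],
    [-0.018,-0.03,0.003],
    [-0.018,-0.03,0.003]
  ],
  "angular": [
    [0,0,0],
    [0,0,0],
    [0,0,0],
    [0,0,0],
    [0,0,0],
    [0,0,0],
    [0,0,0],
    [0,0,0],
    [0,0,0],
    [0,0,0],
    [0,0,0],
    [0,0,0],
    [0,0,0],
    [0,0,0],
    [0,0,0],
    [0,0,0],
    [0,0,0],
    [0,0,0],
    [0,0,0],
    [0,0,0]
  ]
}}

```text
clock: 2.18
position: [0.5117, -0.147, 0.1791]
tool_rot: [0.069, 0.998, 0.0, -0.0]
contact_force: [0.6, 0.5, 0.3]
gripper_width: 0.803
```

```bash
python3 g.py 0.5498 -0.2459 0.08
```

```text
t 2.18 p [ 0.5117 -0.147   0.1791] yaw_y 82.11 z [-0.e+00  1.e-04 -1.e+00] F [0.59 0.52 0.31] g 0.803
tool-delta [-0.0513 -0.0927  0.0991]
```

Call:
{"method": "apply_moves", "body": {
  "linear": [
    [-0.013,-0.023,0.02],
    [-0.013,-0.023,0.02],
    [-0.013,-0.023,0.02],
    [-0.013,-0.023,0.02],
    [0,0,0.019],
    [0,0,0],
    [0,0,0]
  ],
  "angular": [
    [0,0,0],
    [0,0,0],
    [0,0,0],
    [0,0,0],
    [0,0,0],
    [0,0,0],
    [0,0,0]
  ]
}}

```text
clock: 2.77
position: [0.5495, -0.2427, 0.079]
tool_rot: [0.068, 0.998, 0.001, -0.002]
contact_force: [0.1, 0.4, 0.2]
gripper_width: 0.793
```

```bash
python3 g.py 0.5498 -0.2459 0.0275
python3 - <<'E'
from h import *;from bench import arm
for n,(x0,y0,x1,y1) in(("top",(330,130,450,290)),("side",(270,80,420,200))):
    f=arm.grab_frame(n)
    cv2.imwrite(f"pics/{n}1.png",cv2.resize(f["color"][y0:y1,x0:x1,::-1],None,fx=3.7,fy=3.7))
E
```

```text
t 2.77 p [ 0.5495 -0.2427  0.079 ] yaw_y 82.18 z [-0.0033  0.0024 -1.    ] F [0.14 0.45 0.17] g 0.793
tool-delta [-0.0009 -0.0033  0.0515]
```

View pics/side1.png

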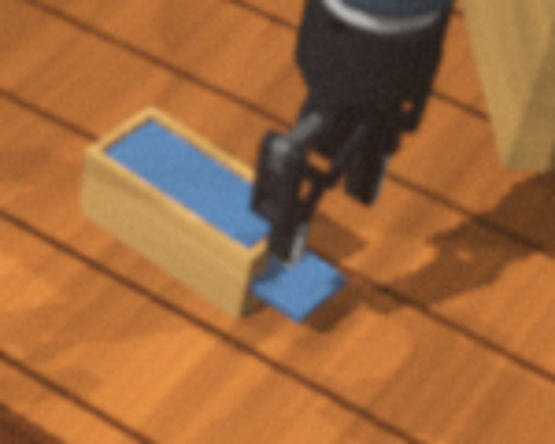

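View pics/top1.png

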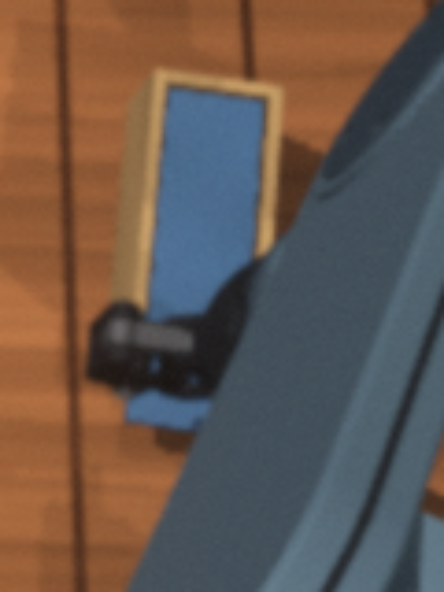

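The gripper stands over the tongue, with the near finger at about (290,245) in the zoomed side view. Its sideways offset is about 3 mm. I descend and correct that on the way.

Call:
{"method": "apply_moves", "body": {
  "linear": [
    [-0.001,-0.003,0],
    [0,0,0.01],
    [0,0,0.014],
    [0,0,0.014],
    [0,0,0.01],
    [0,0,0.003],
    [0,0,0],
    [0,0,0],
    [0,0,0]
  ],
  "angular": [
    [0,0,0],
    [0,0,0],
    [0,0,0],
    [0,0,0],
    [0,0,0],
    [0,0,0],
    [0,0,0],
    [0,0,0],
    [0,0,0]
  ]
}}

```text
clock: 3.62
position: [0.5518, -0.2468, 0.0301]
tool_rot: [0.067, 0.998, -0.0, 0.001]
contact_force: [-0.1, -0.4, -0.1]
gripper_width: 0.801
```

```bash
python3 g.py 0.5498 -0.2459 0.0275
python3 - <<'E'
from h import *;from bench import arm
for n,(x0,y0,x1,y1) in(("side",(270,80,420,200)),):
    f=arm.grab_frame(n)
    cv2.imwrite(f"pics/{n}2.png",cv2.resize(f["color"][y0:y1,x0:x1,::-1],None,fx=5,fy=5))
E
```

```text
t 3.62 p [ 0.5518 -0.2468  0.0301] yaw_y 82.34 z [ 1.3e-03 -9.0e-04 -1.0e+00] F [-0.12 -0.36 -0.12] g 0.801
tool-delta [0.0021 0.0006 0.0026]
```

View pics/side2.png

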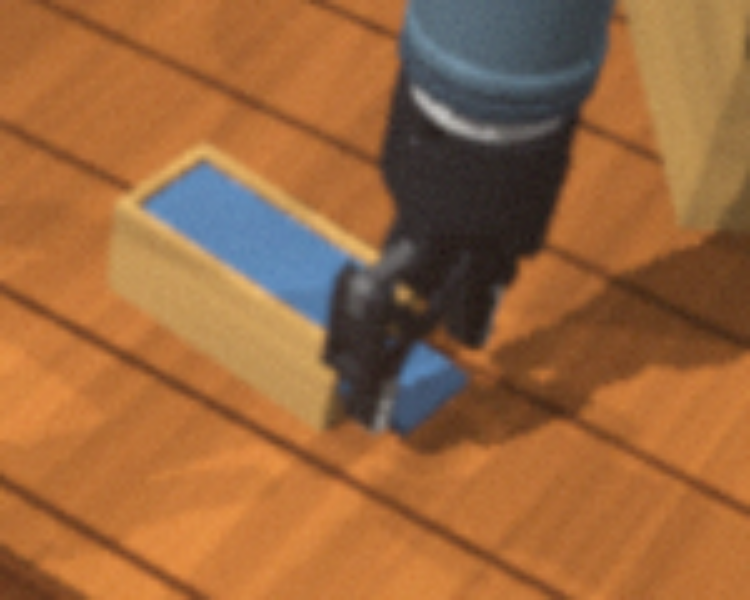

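Run:
```python
from h import *;import pickle
f=pickle.load(open("side0.pkl","rb"))
o,d=ray(f,[(380/5+270-.4,430/5+80-.4)]);d=d[0]
p=np.array([.5518,-.2468]);yv=np.array([.1333,.991]);
for lat in(.034,.038,.045):
    t=(lat-(o[:2]-p)@yv)/(d[:2]@yv); print(lat,o+t*d)
```

```text
0.034 [ 0.54743476 -0.21190405  0.02784468]
0.038 [ 0.54584208 -0.20765349  0.03254557]
0.045 [ 0.54305488 -0.20021501  0.04077214]
```

Call:
{"method": "apply_moves", "body": {
  "linear": [
    [0.001,0,0.0025],
    [0,0,0],
    [0,0,0],
    [0,0,0]
  ],
  "angular": [
    [0,0,0],
    [0,0,0],
    [0,0,0],
    [0,0,0]
  ]
}}

```text
clock: 4.0
position: [0.5503, -0.2463, 0.0269]
tool_rot: [0.067, 0.998, -0.0, 0.0]
contact_force: [-0.7, -0.3, -0.9]
gripper_width: 0.797
```

Call:
{"method": "apply_moves", "body": {
  "linear": [
    [0,0,0.0015],
    [0,0,0],
    [0,0,0]
  ],
  "angular": [
    [0,0,0],
    [0,0,0],
    [0,0,0]
  ]
}}

```text
clock: 4.25
position: [0.5502, -0.2462, 0.0252]
tool_rot: [0.067, 0.998, 0.0, -0.0]
contact_force: [-0.0, -0.3, 0.4]
gripper_width: 0.801
```

Call:
{"method": "apply_moves", "body": {
  "linear": [
    [0,0,0],
    [0,0,0],
    [0,0,0],
    [0,0,0],
    [0,0,0],
    [0,0,0],
    [0,0,0],
    [0,0,0]
  ],
  "angular": [
    [0,0,0],
    [0,0,0],
    [0,0,0],
    [0,0,0],
    [0,0,0],
    [0,0,0],
    [0,0,0],
    [0,0,0]
  ],
  "fingers": 0.0,
  "grip_force": 60
}}

```text
clock: 4.92
position: [0.5503, -0.2463, 0.0258]
tool_rot: [0.067, 0.998, -0.0, 0.0]
contact_force: [-2.2, 0.8, 5.7]
gripper_width: 0.543
```

```bash
python3 g.py 0.5498 -0.2459 0.0255
python3 - <<'E'
from h import *;from bench import arm
for n,(x0,y0,x1,y1) in(("side",(270,80,420,200)),):
    f=arm.grab_frame(n)
    cv2.imwrite(f"pics/{n}3.png",cv2.resize(f["color"][y0:y1,x0:x1,::-1],None,fx=5,fy=5))
E
```

```text
t 4.92 p [ 0.5503 -0.2463  0.0258] yaw_y 82.34 z [ 3.e-04 -2.e-04 -1.e+00] F [-2.18  0.83  5.7 ] g 0.543
tool-delta [0.0006 0.0003 0.0003]
```

View pics/side3.png

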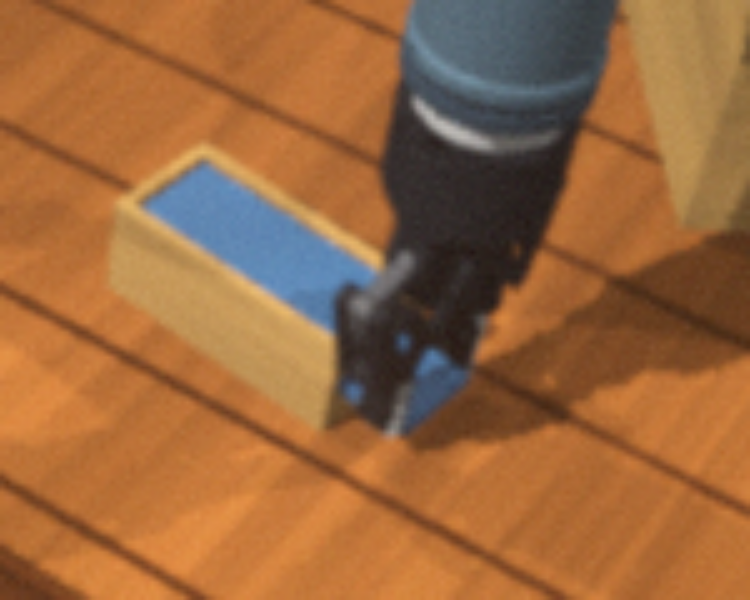

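The gripper holds the tile at 0.543, about 46 mm, near the tile's 48 mm width. Now I pull along tool +x.

Call:
{"method": "apply_moves", "body": {
  "linear": [
    [0.003,0,0],
    [0.005,0,0],
    [0.006,0,0],
    [0.006,0,0],
    [0.006,0,0],
    [0.006,0,0],
    [0,0,0]
  ],
  "angular": [
    [0,0,0],
    [0,0,0],
    [0,0,0],
    [0,0,0],
    [0,0,0],
    [0,0,0],
    [0,0,0]
  ]
}}

```text
clock: 5.55
position: [0.5174, -0.2421, 0.0255]
tool_rot: [0.067, 0.998, -0.0, -0.0]
contact_force: [1.1, -1.7, 2.9]
gripper_width: 0.539
```

```bash
python3 g.py
python3 - <<'E'
from h import *;from bench import arm
for n,(x0,y0,x1,y1) in(("side",(270,80,420,200)),):
    f=arm.grab_frame(n)
    cv2.imwrite(f"pics/{n}4.png",cv2.resize(f["color"][y0:y1,x0:x1,::-1],None,fx=5,fy=5))
E
```

```text
t 5.55 p [ 0.5174 -0.2421  0.0255] yaw_y 82.31 z [-3.e-04 -2.e-04 -1.e+00] F [ 1.05 -1.7   2.91] g 0.539
```

View pics/side4.png

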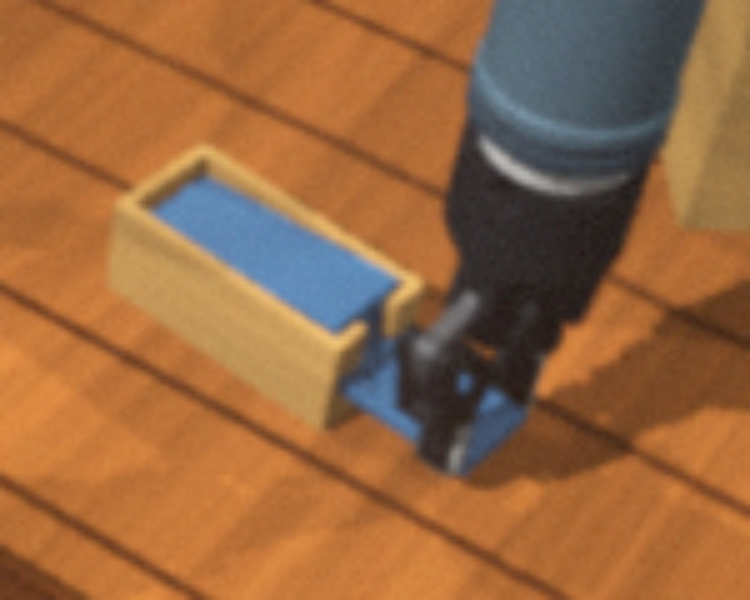

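The tile follows the gripper, and the rest of the stack stays against the front wall. I keep pulling.

Call:
{"method": "apply_moves", "body": {
  "linear": [
    [0.005,0,0],
    [0.007,0,0],
    [0.007,0,0],
    [0.007,0,0],
    [0.007,0,0],
    [0.007,0,0],
    [0.007,0,0],
    [0.007,0,0],
    [0.007,0,0],
    [0.007,0,0],
    [0.006,0,0],
    [0,0,0],
    [0,0,0]
  ],
  "angular": [
    [0,0,0],
    [0,0,0],
    [0,0,0],
    [0,0,0],
    [0,0,0],
    [0,0,0],
    [0,0,0],
    [0,0,0],
    [0,0,0],
    [0,0,0],
    [0,0,0],
    [0,0,0],
    [0,0,0]
  ]
}}

```text
clock: 6.68
position: [0.4448, -0.2321, 0.0253]
tool_rot: [0.067, 0.998, 0.0, -0.0]
contact_force: [-0.3, 0.1, -0.6]
gripper_width: 0.536
```

```bash
python3 g.py
python3 - <<'E'
from h import *;from bench import arm
for n,(x0,y0,x1,y1) in(("side",(270,80,430,210)),("top",(320,130,440,320))):
    f=arm.grab_frame(n); k=5 if n=="side" else 3
    cv2.imwrite(f"pics/{n}5.png",cv2.resize(f["color"][y0:y1,x0:x1,::-1],None,fx=k,fy=k))
    if n=="side":
        for c in blobs(blue(f),4,(x0,y0,x1,y1)):
            if cv2.contourArea(c)>30: print([rect(onplane(f,c.reshape(-1,2),z))[0] for z in(.044,.028)])
E
```

```text
t 6.68 p [ 0.4448 -0.2321  0.0253] yaw_y 82.31 z [-1.e-04  1.e-04 -1.e+00] F [-0.28  0.11 -0.64] g 0.536
[((498.0788269042969, -221.50450134277344), (47.37761688232422, 88.42182159423828), 82.31790924072266), ((502.4792175292969, -236.5347442626953), (48.47941589355469, 90.47808074951172), 82.31793212890625)]
[((638.2493286132812, -261.8544921875), (34.859092712402344, 118.7954330444336), 82.06854248046875), ((645.9094848632812, -277.822998046875), (35.66975784301758, 121.55809020996094), 82.06843566894531)]
[((430.33148193359375, -220.7275390625), (12.751825332641602, 39.15754699707031), 12.331453323364258), ((433.1562805175781, -235.7396697998047), (13.04841423034668, 40.068180084228516), 12.331470489501953)]
```

View pics/side5.png

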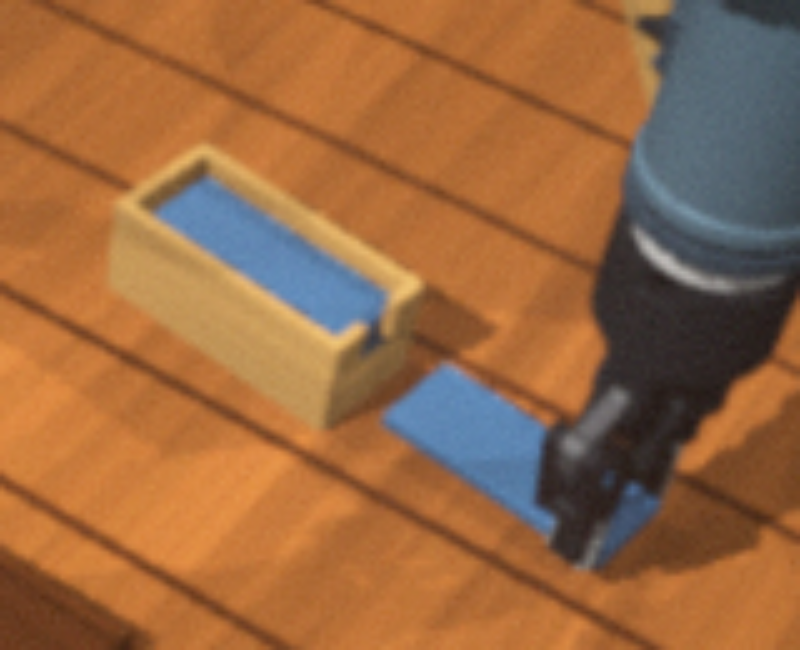

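View pics/top5.png

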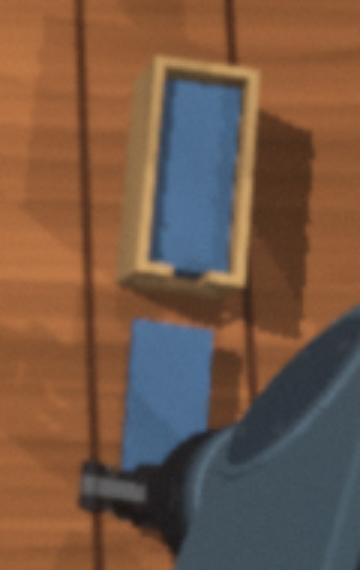

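The tile is wholly out and the stack has dropped by one. The tile's centre lies about 43 mm behind the TCP and is aligned with the tool. I lift it, then turn to the tray's yaw.

Call:
{"method": "apply_moves", "body": {
  "linear": [
    [0,0,-0.004],
    [0,0,-0.008],
    [0,0,-0.01],
    [0,0,-0.01],
    [0,0,-0.01],
    [0,0,-0.01],
    [0,0,-0.01],
    [0,0,-0.008],
    [0,0,0],
    [0,0,0],
    [0,0,0],
    [0,0,0],
    [0,0,0]
  ],
  "angular": [
    [0,0,0],
    [0,0,0],
    [0,0,0],
    [0,0,0],
    [0,0,0],
    [0,0,0],
    [0,0,0],
    [0,0,0],
    [0,0,-0.04],
    [0,0,-0.04],
    [0,0,-0.04],
    [0,0,0],
    [0,0,0]
  ],
  "grip_force": 80
}}

```text
clock: 7.87
position: [0.4452, -0.2322, 0.0957]
tool_rot: [0.008, 1.0, -0.0, 0.0]
contact_force: [-0.4, 0.3, -0.7]
gripper_width: 0.533
```

```bash
python3 g.py 0.62 0.0056 0.095
python3 - <<'E'
from h import *;from bench import arm
for n,(x0,y0,x1,y1) in(("side",(270,80,430,210)),):
    f=arm.grab_frame(n); k=5 if n=="side" else 3
    cv2.imwrite(f"pics/{n}6.png",cv2.resize(f["color"][y0:y1,x0:x1,::-1],None,fx=k,fy=k))
E
```

```text
t 7.87 p [ 0.4452 -0.2322  0.0957] yaw_y 89.14 z [ 2.e-04 -1.e-04 -1.e+00] F [-0.41  0.34 -0.74] g 0.533
tool-delta [-0.1712  0.2404  0.0007]
```

View pics/side6.png

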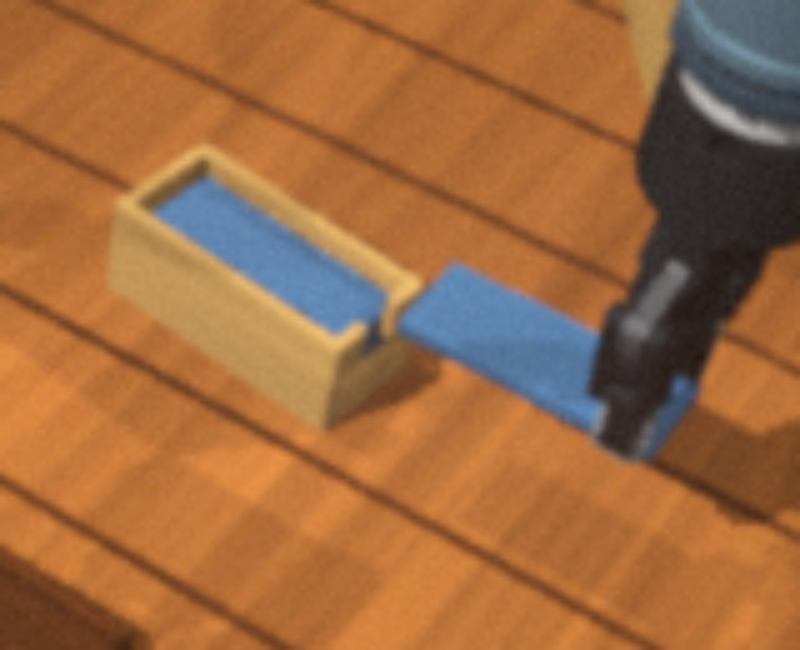

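Call:
{"method": "apply_moves", "body": {
  "linear": [
    [-0.004,0.006,0],
    [-0.008,0.012,0],
    [-0.011,0.015,0],
    [-0.011,0.015,0],
    [-0.011,0.015,0],
    [-0.011,0.015,0],
    [-0.011,0.015,0],
    [-0.011,0.015,0],
    [-0.011,0.015,0],
    [-0.011,0.015,0],
    [-0.011,0.015,0],
    [-0.011,0.015,0],
    [-0.011,0.015,0],
    [-0.011,0.015,0],
    [-0.011,0.015,0],
    [-0.01,0.015,0],
    [-0.006,0.012,0],
    [0,0,0],
    [0,0,0],
    [0,0,0]
  ],
  "angular": [
    [0,0,0],
    [0,0,0],
    [0,0,0],
    [0,0,0],
    [0,0,0],
    [0,0,0],
    [0,0,0],
    [0,0,0],
    [0,0,0],
    [0,0,0],
    [0,0,0],
    [0,0,0],
    [0,0,0],
    [0,0,0],
    [0,0,0],
    [0,0,0],
    [0,0,0],
    [0,0,0],
    [0,0,0],
    [0,0,0]
  ]
}}

```text
clock: 9.58
position: [0.6189, 0.0053, 0.0951]
tool_rot: [0.007, 1.0, -0.0, -0.0]
contact_force: [0.1, 0.3, -0.6]
gripper_width: 0.532
```

```bash
python3 g.py 0.62 0.0056 0.04
python3 - <<'E'
from h import *;from bench import arm
for n,(x0,y0,x1,y1) in(("side",(170,90,330,250)),("top",(190,100,320,270))):
    f=arm.grab_frame(n); k=3.7
    cv2.imwrite(f"pics/{n}7.png",cv2.resize(f["color"][y0:y1,x0:x1,::-1],None,fx=k,fy=k))
E
```

```text
t 9.58 p [0.6189 0.0053 0.0951] yaw_y 89.22 z [-1.e-03 -2.e-04 -1.e+00] F [ 0.11  0.3  -0.61] g 0.532
tool-delta [-0.0011  0.0003  0.0551]
```

View pics/side7.png

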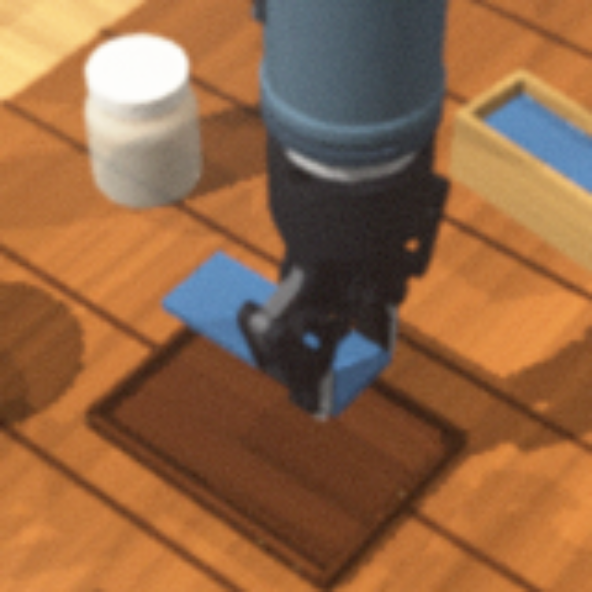

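View pics/top7.png

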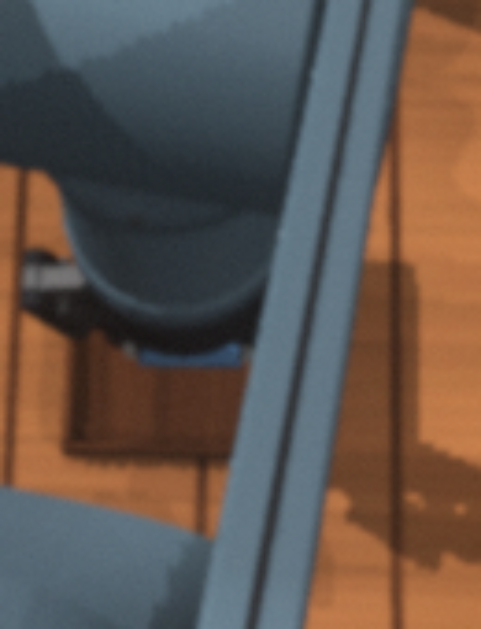

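The tile hangs above the tray. I lower it most of the way.

Call:
{"method": "apply_moves", "body": {
  "linear": [
    [-0.001,0,0.006],
    [0,0,0.01],
    [0,0,0.01],
    [0,0,0.01],
    [0,0,0.01],
    [0,0,0.01],
    [0,0,0.008],
    [0,0,0.006],
    [0,0,0.004],
    [0,0,0.002],
    [0,0,0],
    [0,0,0],
    [0,0,0]
  ],
  "angular": [
    [0,0,0],
    [0,0,0],
    [0,0,0],
    [0,0,0],
    [0,0,0],
    [0,0,0],
    [0,0,0],
    [0,0,0],
    [0,0,0],
    [0,0,0],
    [0,0,0],
    [0,0,0],
    [0,0,0]
  ]
}}

```text
clock: 10.77
position: [0.6209, 0.0054, 0.0199]
tool_rot: [0.007, 1.0, -0.0, 0.001]
contact_force: [0.1, 0.5, -0.7]
gripper_width: 0.532
```

```bash
python3 g.py 0.62 0.0056 0.0105
python3 - <<'E'
from h import *;from bench import arm
for n,(x0,y0,x1,y1) in(("side",(170,130,330,260)),):
    f=arm.grab_frame(n); k=5
    cv2.imwrite(f"pics/{n}8.png",cv2.resize(f["color"][y0:y1,x0:x1,::-1],None,fx=k,fy=k))
E
```

```text
t 10.77 p [0.6209 0.0054 0.0199] yaw_y 89.21 z [ 1.1e-03 -2.0e-04 -1.0e+00] F [ 0.08  0.55 -0.73] g 0.532
tool-delta [0.0009 0.0002 0.0094]
```

View pics/side8.png

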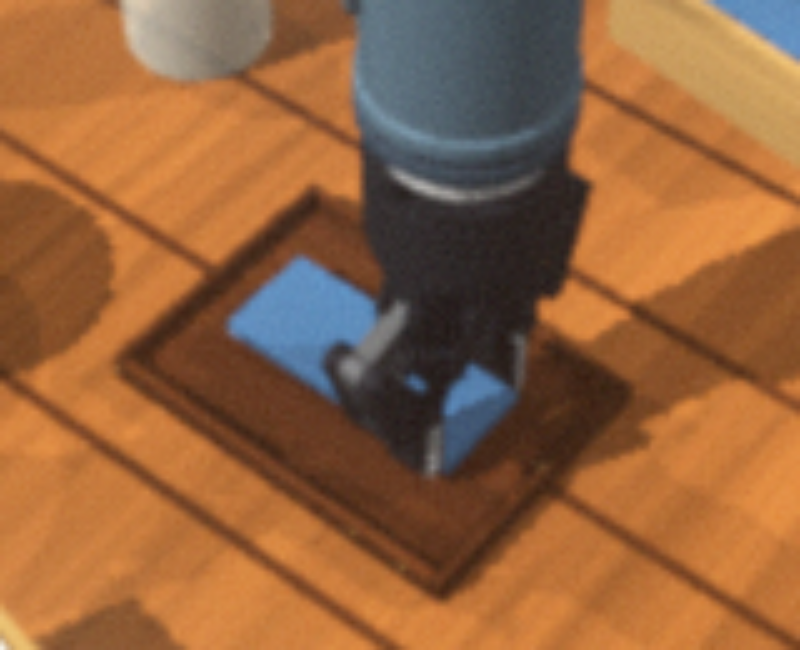

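Call:
{"method": "apply_moves", "body": {
  "linear": [
    [0,0,0.002],
    [0,0,0.002],
    [0,0,0.002],
    [0,0,0.001],
    [0,0,0],
    [0,0,0],
    [0,0,0]
  ],
  "angular": [
    [0,0,0],
    [0,0,0],
    [0,0,0],
    [0,0,0],
    [0,0,0],
    [0,0,0],
    [0,0,0]
  ]
}}

```text
clock: 11.4
position: [0.6205, 0.0054, 0.0123]
tool_rot: [0.007, 1.0, 0.0, -0.0]
contact_force: [0.3, -0.7, -1.2]
gripper_width: 0.536
```

Call:
{"method": "apply_moves", "body": {
  "linear": [
    [0,0,0.001],
    [0,0,0],
    [0,0,0],
    [0,0,0]
  ],
  "angular": [
    [0,0,0],
    [0,0,0],
    [0,0,0],
    [0,0,0]
  ]
}}

```text
clock: 11.73
position: [0.6205, 0.0055, 0.0113]
tool_rot: [0.007, 1.0, -0.0, 0.0]
contact_force: [-0.0, -0.1, -0.2]
gripper_width: 0.532
```

Call:
{"method": "apply_moves", "body": {
  "linear": [
    [0,0,0.0007],
    [0,0,0],
    [0,0,0],
    [0,0,0]
  ],
  "angular": [
    [0,0,0],
    [0,0,0],
    [0,0,0],
    [0,0,0]
  ]
}}

```text
clock: 12.07
position: [0.6206, 0.0054, 0.011]
tool_rot: [0.007, 1.0, -0.0, 0.0]
contact_force: [-2.3, 0.5, 4.2]
gripper_width: 0.53
```

Call:
{"method": "apply_moves", "body": {
  "linear": [
    [0,0,0.0005],
    [0,0,0],
    [0,0,0],
    [0,0,0]
  ],
  "angular": [
    [0,0,0],
    [0,0,0],
    [0,0,0],
    [0,0,0]
  ]
}}

```text
clock: 12.4
position: [0.6206, 0.0054, 0.0111]
tool_rot: [0.007, 1.0, -0.0, 0.0]
contact_force: [-2.6, -0.1, 7.5]
gripper_width: 0.534
```

There is contact with the floor (7.5 N), so I release and lift.

Call:
{"method": "apply_moves", "body": {
  "linear": [
    [0,0,0],
    [0,0,0],
    [0,0,0],
    [0,0,0],
    [0,0,0]
  ],
  "angular": [
    [0,0,0],
    [0,0,0],
    [0,0,0],
    [0,0,0],
    [0,0,0]
  ],
  "fingers": 0.72
}}

```text
clock: 12.82
position: [0.6204, 0.0055, 0.0098]
tool_rot: [0.007, 1.0, 0.0, -0.0]
contact_force: [0.4, -0.0, -0.2]
gripper_width: 0.718
```

Call:
{"method": "apply_moves", "body": {
  "linear": [
    [0,0,-0.004],
    [0,0,-0.008],
    [0,0,-0.012],
    [0,0,-0.016],
    [0,0,-0.02],
    [0,0,-0.02],
    [0,0,-0.02],
    [0,0,-0.02],
    [0.03,0,-0.02],
    [0.03,0,-0.02],
    [0.03,0,-0.02],
    [0.03,0,-0.02],
    [0.03,0,0],
    [0.03,0,0],
    [0.03,0,0],
    [0.02,0,0],
    [0,0,0],
    [0,0,0]
  ],
  "angular": [
    [0,0,0],
    [0,0,0],
    [0,0,0],
    [0,0,0],
    [0,0,0],
    [0,0,0],
    [0,0,0],
    [0,0,0],
    [0,0,0],
    [0,0,0],
    [0,0,0],
    [0,0,0],
    [0,0,0],
    [0,0,0],
    [0,0,0],
    [0,0,0],
    [0,0,0],
    [0,0,0]
  ]
}}

```text
clock: 14.32
position: [0.3903, 0.0086, 0.2116]
tool_rot: [0.007, 1.0, -0.0, 0.002]
contact_force: [0.8, -0.4, 0.2]
gripper_width: 0.72
```

```bash
python3 g.py
python3 - <<'E'
from h import *;from bench import arm
for n in("side","top"):
    f=arm.grab_frame(n)
    cv2.imwrite(f"pics/{n}9.png",f["color"][:,:,::-1])
    for c in blobs(blue(f),4,(170,90,430,270)):
        if cv2.contourArea(c)>80: print(n,[rect(onplane(f,c.reshape(-1,2),z))[0] for z in(.044,.013)])
E
```

```text
t 14.32 p [0.3903 0.0086 0.2116] yaw_y 89.19 z [ 3.2e-03 -8.0e-04 -1.0e+00] F [ 0.82 -0.37  0.16] g 0.72
side [((649.1963500976562, 24.308513641357422), (114.65238189697266, 47.87429428100586), 0.05206330493092537), ((664.531005859375, 6.263326644897461), (119.81839752197266, 50.03140640258789), 0.05206188187003136)]
side [((638.2449951171875, -261.80712890625), (34.7077522277832, 118.77201843261719), 82.21922302246094), ((653.0862426757812, -292.7441101074219), (36.271636962890625, 124.12366485595703), 82.21925354003906)]
top [((638.6654663085938, -259.0663146972656), (43.99789810180664, 118.85446166992188), 81.85637664794922), ((646.2234497070312, -268.711181640625), (45.7541618347168, 123.59866333007812), 81.85636138916016)]
top [((657.4382934570312, 3.5190200805664062), (45.865909576416016, 113.26509094238281), 89.92056274414062), ((665.7456665039062, 4.355613708496094), (47.69671630859375, 117.7862319946289), 89.92056274414062)]
```

View pics/side9.png

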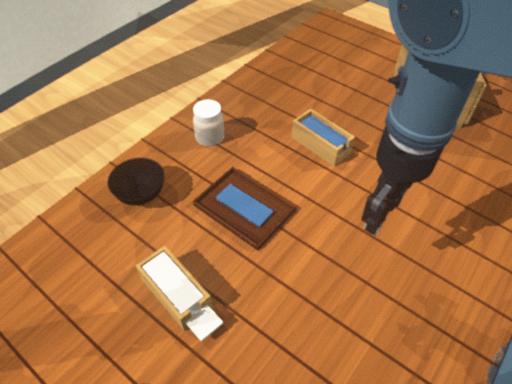

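View pics/top9.png

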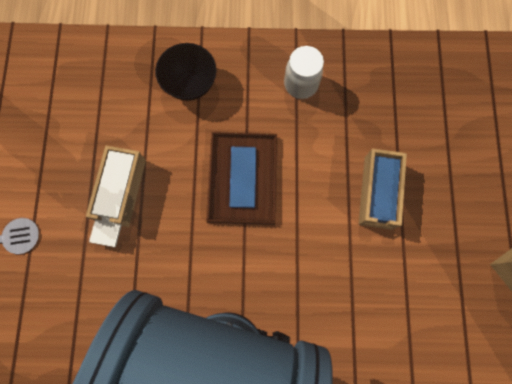

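The tile lies centred in the tray, at (245,205) in the side view and (243,177) in the top view. It measures (665, 5) mm against the tray middle at (663, 5) mm, and about 1° off in yaw. The stack sits level and lowered in the dispenser at (388,187) in the top view, and the arm is clear.

```bash
python3 -c "
from bench import arm
print(arm.finish_job())"
```

```text
the job is handed in; nothing more can be done
None
```

I pulled the bottom blue tile out along the slot, laid it flat in the middle of the dark tray and handed the job in. At my last reading the clock was at about 14.3 s. I lowered the tile until the floor pushed back with 4–8 N before opening the gripper.

**Last checks from the pictures:**
- **Tile:** centre at about (665, 5) mm against the tray's middle at (663, 5) mm, and about 1° off in yaw.
- **Stack:** the remaining tiles look level. The top one measures within about 2 mm of its starting position front to back. I estimated its 8 mm drop only by eye and did not measure its height directly.
- **Arm:** clear of everything, with contact force near zero.

The side and top views differed by 2–3 mm when I located the tray, so I used their average. No check failed.

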